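# Stow the wrench and the cutter in the tool bay and latch it

### The job

Put the two loose hand tools away in the low tool bay on the counter: swing its hasp bar right up off the staple, slide the wrench and the cutter along the counter into the bay (do not lift them off it) so that both lie flat side by side, straight along the back fence, with the wrench's open jaw and the cutter's blade toward the hinge end, then swing the hasp down again over the staple until it is fully shut. Leave the other things on the counter where they are.

Things in the scene. Friction and masses are not known exactly. Their poses are not given: they have to be found in the camera images.
- tool_bay: low grey metal tool bay fixed to the counter, 218 mm long (its x), about 110 mm deep (its y), no floor: tools lie on the counter. Origin on the counter, mid-bay. Back fence inner face at y = -37.5 mm; end cheeks' inner faces at x = -101 and +101 mm, reaching to y = +34 mm; fence and cheeks 28 mm high. Open at +y, where the shut hasp closes it. Hinge at the +x end, staple at the -x end.
- hasp (a joint): angle in rad of the steel hasp bar: 0 shut (bar along the bay's -x, slotted end over the staple), 1.57 upright, stop at 1.8. Stiff: stays where left (about 0.25 N m). Bar reaches 236 mm from the hinge, 30 mm wide, 4 mm thick; when shut its top is 26 mm above the counter, and a lip on its inner edge hangs to 4 mm above it.
- hasp_hinge (a point): point on the hasp's hinge pin, mid-width of the bar, at x = 104, y = 50, z = 24 mm in the bay's frame; axes as the bay's (pin along y)
- hasp_lug (a point): free end of the rubber-capped lift lug, 56 mm from the hinge pin, 30 mm wide, about 9 mm thick; it stands at right angles to the bar, upright when the bar is shut. Pushing it toward the bay's +x raises the bar; it then lies outward beyond the bay's +x end.
- wrench: steel combination wrench lying flat, 168 x 32 x 9 mm; origin at the middle of its underside, x along it toward the open jaw, z up
- wrench_jaw (a point): the wrench's open jaw, 75 mm from its origin
- cutter: snap-blade box cutter lying flat, 176 x 19 mm, 12 to 15 mm high; origin at the middle of its underside, x along it toward the blade, z up; its solid body runs from x = -88 to +62 mm, the thin blade beyond that
- cutter_blade (a point): the cutter's blade, 80 mm from its origin
- oil_filter: bystander: oil filter can, 75 mm across, 87 mm high, standing on the counter left of the vice; origin at its underside
- tape_measure: bystander: pocket tape measure, 35 x 82 x 62 mm, on the counter behind the vice; origin at its underside
- spark_plug_a: bystander: spark plug, 80 x 24 x 21 mm, lying left of the vice
- trimmer_spool: bystander: spool of trimmer line, 90 mm across, 36 mm high, lying left of the vice; origin at its underside
- staple (a point): top of the steel staple, 44 mm above the counter, at x = -110, y = +50 mm in the bay's frame; it stands on an 18 mm high block
- pocket (a point): middle of the pocket the tools go in, on the counter: 202 mm (x) by 72 mm (y), from the fence at y = -37.5 to the shut hasp's lip at y = +35 mm in the bay's frame; axes as the bay's

How it is judged:
By the outcome, as a careful person would: the job done as asked, in the order asked, and still so for the second after the job is handed in, with the robot touching nothing.
It also fails if it takes over 72 s, if anything falls off the work surface, if the arm or the gripper's body presses on something with over 40 N, if the wrist force passes 120 N, or if a joint passes its speed limit or range.

### The arm

A 6-joint arm with a two-finger parallel gripper is mounted at the origin on a cart in front of the work surface, level with it; the furniture and walls round the work are solid. World frame = base frame: x ahead of the robot, y to its left, z up, the work surface at z = 0. Lengths are in mm, angles in rad, forces in N, time in s.
With the tool pointing down it reaches from about 275 to 825 mm from the base axis. Payload 4.9 kg.
Tool frame: the origin (TCP) lies at the very end of the fingers, on their centre line; the grasp point (between the pads) lies 19 mm behind it; z points along the fingers, y is the line along which they close (so a half turn about z gives the same grasp; the last joint's range is limited). The gripper opens to 85 mm and grips with 20 to 120 N. Pads are 22 mm wide; open, the fingers measure 114 mm over their backs; the gripper's body (76 mm by 85 mm) begins 54 mm behind the grasp point. The pads swing forward as they close: fully open they stand 13 mm farther back than shut.
Start: joints at [-1.314, 0.326, -0.193, 1.052, 0, 1.437], TCP at [209.524, -508.545, 231.281] pointing down, gripper open.
Joint ranges: [-2.65, 2.65], [-0.97, 1.79], [-1.3, 1.35], [-1.93, 2.1], [-1.47, 1.37], [-3.14, 3.14]. Speed limits (rad/s): [2.57, 2.57, 3.14, 3.14, 3.14, 3.14].

### API

Orientations are given as a rotation vector (axis times angle).
In Python, from bench import env, optics gives the robot as it stands. The module is installed in compiled form; this text tells all that it offers.
- The arm moves only by the shell command python3 -m jog 'ROWS' [FORCE]. ROWS is JSON, a list of rows, each an object of numbers: "ax", "ay", "az": the turn, a rotation vector about the world's x, y, z in rad; "tx", "ty", "tz": the shift along the world's x, y, z in m; "fingers": the finger opening in m, from 0 to 0.0854. A call has 1 to 12 rows; each row is the pose to reach, as a shift and turn from the pose commanded when the call began; what a row does not reach only later rows make up. A row lasts 1/10 s, in which the tool goes at most 50 mm and 8.59 degrees, less where a joint would pass 70% of its speed; a pose out of reach is approached as far as the arm can. A call with a gripper value outside its range is refused whole. The fingers move at their own pace and stop on an object; FORCE is the grip in N (left out, the last holds). Time passes only in rows, so rows that repeat a pose let the fingers close. It gives the time, the measured TCP pose, the force, the opening and the grip force at its end, in the units of the state.
- env.get_obs(): the state, without advancing time (a new reading comes with each control period).
- optics.snapshot(name): name is "scene" or "top"; returns the picture (384x512x3 uint8, red, green, blue); there is no depth.
- optics.camera_info(name): a dict with "mtx" (3x3 intrinsics, pixels), "k1" (the pictures are not rectified: a ray, as slopes to the right and down, at radius r is drawn at 1 + k1 r^2 times it, then the intrinsics apply), "rvec" (rotation vector, rad) and "tvec" (3), from world to camera coordinates, as OpenCV has them. Camera axes: x right, y down, z forward; pixel columns grow to the right and rows downward; lengths in mm; the calibration is good to about 2 mm. A picture is of the moment at which its call begins. camera_info takes no time and is no camera call.
- env.close_job(): hands the job in; it is judged then, once.
The state is a dict: "time_s": time; "joints": joint angles; "dq": joint speeds; "joint_efforts": joint torques, N m; "position": TCP position; "eef_rot": TCP orientation; "ft_force": force on the tool from outside, world axes, zero at the start; "wrist_torque": the same for the moment, N m; "grip_width": finger opening in mm; "finger_force": force on a finger pad.
Only numpy, scipy, OpenCV 4.12 (cv2) and the standard library are available. Lean on these libraries where they do the work, as an engineer would, in place of code of your own. Each camera call takes 0.05 s, during which the arm holds its last target. There are 200 camera calls.

## Working session

There is one attempt and no reset: what is moved stays moved. The work goes in short steps, Python scripts to look and compute and a shell command to move; the robot and the scene stay as the last step left them, time stands still between calls to the robot, and variables do not carry over. Pictures are saved under pics/ and viewed, at most 10 in all, crops included, and the job is handed in when it is done.

```bash
mkdir -p pics; cat > h.py <<'E'
import numpy as np, cv2
from bench import env, optics
def cam(n):
    c=optics.camera_info(n); R,_=cv2.Rodrigues(np.array(c["rvec"],float)); return np.array(c["mtx"],float),float(c["k1"]),R,np.array(c["tvec"],float).ravel()
def ray(n,p):
    K,k1,R,t=cam(n); d=np.array([(p[0]-K[0,2])/K[0,0],(p[1]-K[1,2])/K[1,1]]); u=d.copy()
    for _ in range(30): u=d/(1+k1*(u@u))
    return -R.T@t, R.T@np.array([u[0],u[1],1.])
def onz(n,p,z=0.):
    o,d=ray(n,p); return o+d*(z-o[2])/d[2]
def tri(pa,pb,a="scene",b="top"):
    o1,d1=ray(a,pa);o2,d2=ray(b,pb); A=np.stack([d1,-d2],1); s=np.linalg.lstsq(A,o2-o1,rcond=None)[0]
    q1=o1+s[0]*d1;q2=o2+s[1]*d2; return (q1+q2)/2,np.linalg.norm(q1-q2)
def proj(n,X):
    K,k1,R,t=cam(n); c=R@np.asarray(X,float)+t; u=c[:2]/c[2]; u=u*(1+k1*(u@u)); return K[:2,:2]@u+K[:2,2]
def snap(n,f=None):
    im=optics.snapshot(n)[:,:,::-1].copy()
    if f: cv2.imwrite("pics/"+f,im)
    return im
E
python3 - <<'E'
from h import *
for n in("scene","top"):
    im=snap(n,n+"0.png"); K,k1,R,t=cam(n); print(n,K.round(1).tolist(),k1,(-R.T@t).round(),R[2].round(2))
a=cv2.imread("pics/scene0.png");b=cv2.imread("pics/top0.png")
o=env.get_obs(); print(o["position"],o["eef_rot"],o["ft_force"],o["time_s"])
E
```

```text
scene [[405.2, 0.0, 257.5], [0.0, 405.2, 193.6], [0.0, 0.0, 1.0]] 0.010360934858365027 [-79. 548. 595.] [ 0.67 -0.5  -0.55]
top [[354.8, 0.0, 258.9], [0.0, 354.8, 193.3], [0.0, 0.0, 1.0]] -0.10088254264202072 [405.  43. 998.] [ 0.16  0.   -0.99]
[ 209.38030997 -507.99901827  230.59148473] [-3.08028433e+00 -6.09613569e-01  1.62977621e-04] [ 0.92292696  0.77670939 -0.80881878] 0.1
```

```bash
python3 -c "
import cv2
for n in('scene','top'): cv2.imwrite('pics/%s0b.png'%n,cv2.resize(cv2.imread('pics/%s0.png'%n),(768,576),interpolation=cv2.INTER_CUBIC))"
```

```text
(no output)
```

View pics/scene0b.png

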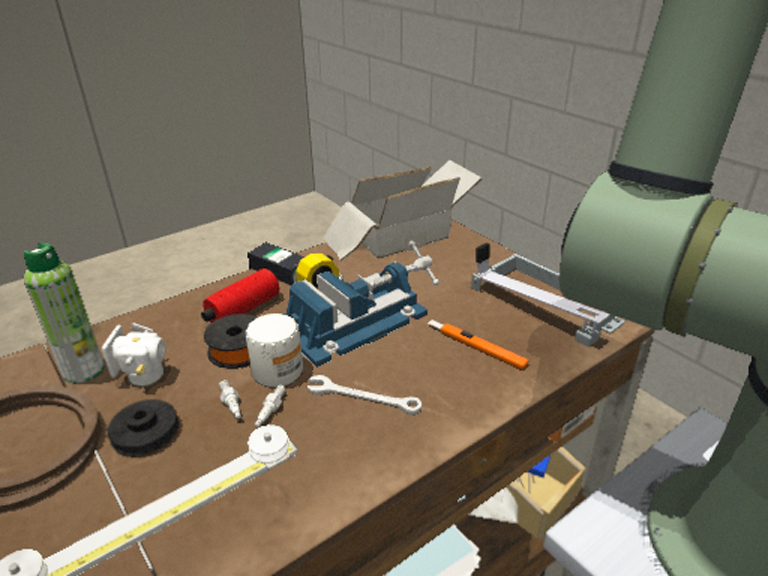

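View pics/top0b.png

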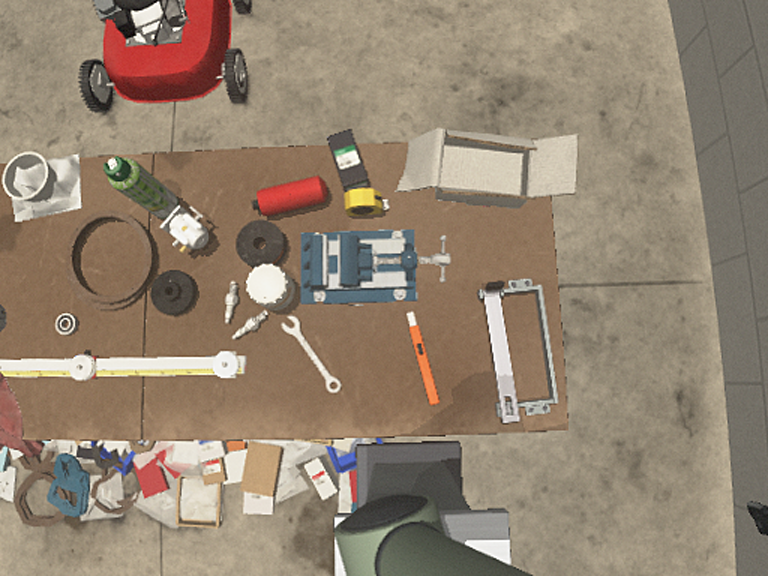

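The scene view shows the bay on the right, its hinge and black lug at (483,255) and its staple near the robot at about (595,330). In the top view the bay spans (485–555, 280–420) with the hinge end up. The cutter runs from (410,315) to (435,403), blade up. The wrench runs from (292,322) to (334,388), jaw up.

```bash
python3 - <<'E'
from h import *
a=cv2.imread("pics/scene0.png");b=cv2.imread("pics/top0.png")
c=cv2.resize(b[180:290,310:385],None,fx=5,fy=5,interpolation=cv2.INTER_CUBIC)   # top x0=310,y0=180
d=cv2.resize(a[155:235,305:425],None,fx=3.4,fy=3.4,interpolation=cv2.INTER_CUBIC) # scene x0=305,y0=155
o=np.zeros((560,790,3),np.uint8); o[:c.shape[0],:c.shape[1]]=c; o[:d.shape[0],380:380+d.shape[1]]=d[:, :410]
cv2.imwrite("pics/crop1.png",o)
hsv=cv2.cvtColor(b,cv2.COLOR_BGR2HSV); hs2=cv2.cvtColor(a,cv2.COLOR_BGR2HSV)
def big(m,roi):
    k=np.zeros_like(m);x0,y0,x1,y1=roi;k[y0:y1,x0:x1]=m[y0:y1,x0:x1]
    cs,_=cv2.findContours(k,cv2.RETR_EXTERNAL,cv2.CHAIN_APPROX_NONE); return max(cs,key=cv2.contourArea)
def rep(n,name,c,z):
    P=np.array([onz(n,p,z)[:2] for p in c[:,0,:].astype(float)]); r=cv2.minAreaRect(P.astype(np.float32)); 
    q=P-P.mean(0); w,v=np.linalg.eigh(q.T@q); u=v[:,1]*np.sign(v[0,1]); s=q@u; print(name,n,"mean",P.mean(0).round(1),"rect",np.round(r[0],1),np.round(r[1],1),"ang",np.degrees(np.arctan2(u[1],u[0])).round(1),"ends",P[s.argmin()].round(),P[s.argmax()].round())
org=lambda h:cv2.inRange(h,(5,150,120),(18,255,255))
rep("top","cutter",big(org(hsv),(260,200,300,280)),13)
rep("scene","cutter",big(org(hs2),(270,200,360,250)),13)
wh=lambda h:cv2.inRange(h,(0,0,120),(180,70,255))
rep("top","wrench",big(wh(hsv),(182,205,232,268)),8)
rep("scene","wrench",big(wh(hs2),(202,245,285,280)),8)
E
```

```text
cutter top mean [420.7 -15.2] rect [421.7 -15.1] [146.8  19.1] ang 13.4 ends [350. -31.] [494.  -0.]
cutter scene mean [415.5  -9.7] rect [417.3  -9.8] [149.9  25.7] ang 13.2 ends [345. -29.] [493.  -3.]
wrench top mean [452.  195.7] rect [448. 192.] [168.6  34.2] ang 34.2 ends [376. 147.] [520. 236.]
wrench scene mean [451.8 199.6] rect [445.6 196.3] [168.4  35.9] ang 34.1 ends [376. 149.] [519. 237.]
```

View pics/crop1.png

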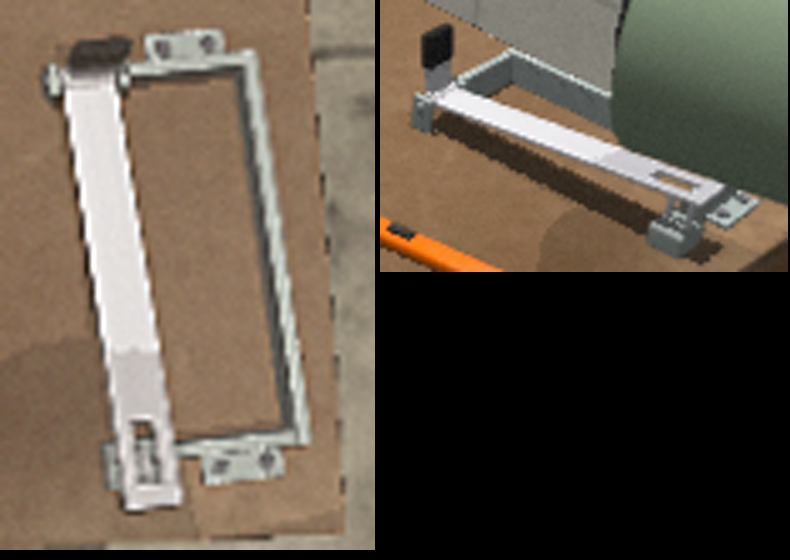

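```bash
python3 - <<'E'
from h import *
T=lambda x,y:(x/5+310-.4,y/5+180-.4)
S=lambda x,y:((x-380)/3.4+305-.35,y/3.4+155-.35)
for nm,p,q,z in [("barL",(66,88),(125,508),26),("barR",(121,92),(181,500),26),("fenceOut",(258,54),(308,440),28),("fenceInTop",(243,72),(293,428),28),("cheekfarIn",(130,78),(243,72),28),("cheeknearIn",(180,440),(290,430),28),("barEnd",(127,510),(182,503),26)]:
    P=onz("top",T(*p),z);Q=onz("top",T(*q),z);d=Q-P
    print(nm,P.round(1),Q.round(1),"len",np.linalg.norm(d).round(1),"ang",np.degrees(np.arctan2(-d[1],-d[0])).round(2))
for nm,s,t in [("slotend mid",(709,197),(155,506)),("lug top L",(421,33),(72,42)),("lug top R",(453,25),(130,37)),("slotL far",(653,175),(133,423)),("fence far corner",(512,50),(258,54)),("endcornerR",(724,188),(182,503))]:
    print(nm,*[np.round(v,1) for v in tri(S(*s),T(*t))])
E
```

```text
barL [ 543.5 -131.4   26. ] [ 313.9 -151.5   26. ] len 230.5 ang 5.0
barR [ 540.3 -162.    26. ] [ 316.9 -182.2   26. ] len 224.3 ang 5.17
fenceOut [ 559.1 -240.1   28. ] [ 346.3 -253.2   28. ] len 213.2 ang 3.54
fenceInTop [ 549.2 -230.8   28. ] [ 353.1 -245.4   28. ] len 196.7 ang 4.24
cheekfarIn [ 547.7 -167.1   28. ] [ 549.2 -230.8   28. ] len 63.8 ang 91.34
cheeknearIn [ 349.1 -183.    28. ] [ 352.  -243.6   28. ] len 60.8 ang 92.78
barEnd [ 312.8 -152.5   26. ] [ 315.3 -182.7   26. ] len 30.2 ang 94.82
slotend mid [ 317.2 -162.3   48.6] 2.0
lug top L [ 559.4 -126.8   80.5] 1.8
lug top R [ 560.6 -160.1   75.6] 5.7
slotL far [ 359.2 -154.6   46.8] 2.2
fence far corner [ 560.5 -240.4   24.3] 2.3
endcornerR [ 317.5 -177.3   49.2] 0.0
```

```bash
python3 -m jog '[{"tx":0.04,"ty":0.05,"az":-0.1,"fingers":0},{"tx":0.08,"ty":0.1,"az":-0.2,"fingers":0},{"tx":0.11,"ty":0.13,"az":-0.323,"fingers":0},{"tx":0.14,"ty":0.16,"az":-0.323,"fingers":0},{"tx":0.17,"ty":0.2,"az":-0.323,"fingers":0},{"tx":0.2,"ty":0.23,"az":-0.323,"fingers":0},{"tx":0.23,"ty":0.265,"az":-0.323,"fingers":0},{"tx":0.26,"ty":0.3,"az":-0.323,"fingers":0},{"tx":0.29,"ty":0.33,"tz":-0.05,"az":-0.323,"fingers":0},{"tx":0.314,"ty":0.363,"tz":-0.09,"az":-0.323,"fingers":0},{"tx":0.314,"ty":0.363,"tz":-0.1,"az":-0.323,"fingers":0},{"tx":0.314,"ty":0.363,"tz":-0.1,"az":-0.323,"fingers":0}]' 30
```

```text
validation failed for argument at $[0]...
```

```bash
python3 -m jog '[{"ax":0.0,"ay":0.0,"az":-0.1,"tx":0.04,"ty":0.05,"tz":0.0,"fingers":0.0}]' 30
```

```text
time_s: 0.2
position: [238.9, -472.8, 230.7]
eef_rot: [3.108, 0.441, -0.002]
ft_force: [2.1, -0.2, 0.6]
grip_width: 73.2
finger_force: 0.0
```

```bash
python3 -m jog '[{"ax":0,"ay":0,"az":-0.1,"tx":0.034,"ty":0.039,"tz":0,"fingers":0},{"ax":0,"ay":0,"az":-0.2,"tx":0.068,"ty":0.078,"tz":0,"fingers":0},{"ax":0,"ay":0,"az":-0.223,"tx":0.1,"ty":0.115,"tz":0,"fingers":0},{"ax":0,"ay":0,"az":-0.223,"tx":0.14,"ty":0.16,"tz":0,"fingers":0},{"ax":0,"ay":0,"az":-0.223,"tx":0.17,"ty":0.195,"tz":0,"fingers":0},{"ax":0,"ay":0,"az":-0.223,"tx":0.2,"ty":0.23,"tz":0,"fingers":0},{"ax":0,"ay":0,"az":-0.223,"tx":0.23,"ty":0.265,"tz":-0.03,"fingers":0},{"ax":0,"ay":0,"az":-0.223,"tx":0.26,"ty":0.3,"tz":-0.06,"fingers":0},{"ax":0,"ay":0,"az":-0.223,"tx":0.274,"ty":0.313,"tz":-0.09,"fingers":0},{"ax":0,"ay":0,"az":-0.223,"tx":0.274,"ty":0.313,"tz":-0.1,"fingers":0},{"ax":0,"ay":0,"az":-0.223,"tx":0.274,"ty":0.313,"tz":-0.1,"fingers":0}]' 30
```

```text
time_s: 1.3
position: [513.1, -155.2, 129.1]
eef_rot: [-3.138, -0.109, 0.007]
ft_force: [0.1, 0.0, 0.1]
grip_width: -0.2
finger_force: 0.0
```

```bash
python3 -m jog '[{"ax":0,"ay":0,"az":0,"tx":0,"ty":0,"tz":-0.04,"fingers":0},{"ax":0,"ay":0,"az":0,"tx":0,"ty":0,"tz":-0.079,"fingers":0},{"ax":0,"ay":0,"az":0,"tx":0,"ty":0,"tz":-0.079,"fingers":0},{"ax":0,"ay":0,"az":0,"tx":0.01,"ty":0,"tz":-0.079,"fingers":0},{"ax":0,"ay":0,"az":0,"tx":0.02,"ty":0,"tz":-0.079,"fingers":0},{"ax":0,"ay":0,"az":0,"tx":0.03,"ty":0,"tz":-0.079,"fingers":0},{"ax":0,"ay":0,"az":0,"tx":0.04,"ty":0,"tz":-0.08,"fingers":0},{"ax":0,"ay":0,"az":0,"tx":0.05,"ty":0,"tz":-0.081,"fingers":0}]'
python3 - <<'E'
from h import *
a=snap("scene");b=snap("top")
c=cv2.resize(b[140:300,280:400],None,fx=3.3,fy=3.3); d=cv2.resize(a[100:240,260:400],None,fx=2.7,fy=2.7)
o=np.zeros((540,790,3),np.uint8);o[:c.shape[0],:c.shape[1]]=c;o[:d.shape[0],400:400+d.shape[1]]=d;cv2.imwrite("pics/l1.png",o)
print(env.get_obs()["ft_force"],env.get_obs()["position"])
E
```

```text
time_s: 2.1
position: [561.0, -156.8, 50.5]
eef_rot: [3.138, 0.105, -0.015]
ft_force: [-12.4, -3.1, 0.2]
grip_width: 0.2
finger_force: 5.2
[-6.60937642 -1.04519753  0.41285451] [ 563.50379653 -156.80418428   50.82793546]
```

View pics/l1.png

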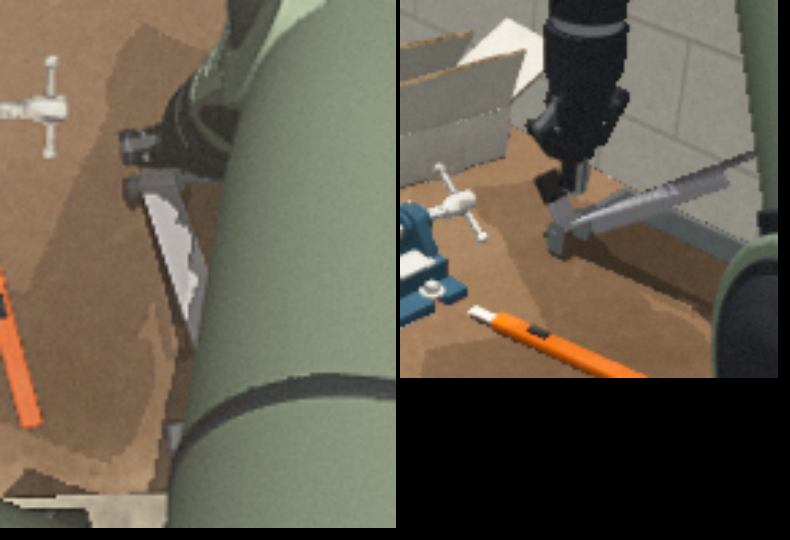

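The bar has risen to about 0.55 rad, with the finger on the lug 12 mm to the right of centre. I'll carry on pushing while centring it.

```bash
python3 -m jog '[{"ax":0,"ay":0,"az":0,"tx":0.006,"ty":0.004,"tz":-0.001,"fingers":0},{"ax":0,"ay":0,"az":0,"tx":0.012,"ty":0.008,"tz":-0.002,"fingers":0},{"ax":0,"ay":0,"az":0,"tx":0.018,"ty":0.01,"tz":-0.004,"fingers":0},{"ax":0,"ay":0,"az":0,"tx":0.022,"ty":0.01,"tz":-0.006,"fingers":0},{"ax":0,"ay":0,"az":0,"tx":0.022,"ty":0.01,"tz":-0.006,"fingers":0}]'
python3 -m jog '[{"ax":0,"ay":0,"az":0,"tx":-0.01,"ty":0.02,"tz":0.04,"fingers":0},{"ax":0,"ay":0,"az":0,"tx":-0.02,"ty":0.06,"tz":0.08,"fingers":0},{"ax":0,"ay":-0.1,"az":0,"tx":-0.05,"ty":0.1,"tz":0.1,"fingers":0},{"ax":0,"ay":-0.25,"az":0,"tx":-0.09,"ty":0.13,"tz":0.1,"fingers":0},{"ax":0,"ay":-0.4,"az":0,"tx":-0.13,"ty":0.13,"tz":0.1,"fingers":0},{"ax":0,"ay":-0.55,"az":0,"tx":-0.17,"ty":0.13,"tz":0.08,"fingers":0},{"ax":0,"ay":-0.7,"az":0,"tx":-0.21,"ty":0.13,"tz":0.06,"fingers":0},{"ax":0,"ay":-0.7,"az":0,"tx":-0.23,"ty":0.13,"tz":0.04,"fingers":0},{"ax":0,"ay":-0.7,"az":0,"tx":-0.23,"ty":0.13,"tz":0.04,"fingers":0}]'
python3 - <<'E'
from h import *
a=snap("scene");b=snap("top")
c=cv2.resize(b[140:300,260:400],None,fx=2.8,fy=2.8); d=cv2.resize(a[60:240,250:400],None,fx=2.6,fy=2.6)
o=np.zeros((540,790,3),np.uint8);o[:c.shape[0],:c.shape[1]]=c;o[:d.shape[0],400:400+d.shape[1]]=d;cv2.imwrite("pics/l2.png",o)
print(env.get_obs()["joints"])
E
```

```text
time_s: 2.7
position: [587.6, -146.9, 45.7]
eef_rot: [3.139, 0.107, 0.0]
ft_force: [-3.4, -0.6, 1.9]
grip_width: -0.2
finger_force: 1.6
time_s: 3.6
position: [401.3, -36.4, 144.1]
eef_rot: [2.966, 0.107, 1.002]
ft_force: [-0.2, 0.5, 0.1]
grip_width: -0.1
finger_force: 0.0
[-0.5197855  -0.19119296 -1.29421867 -0.10431505  0.31794255  2.64353205]
```

View pics/l2.png

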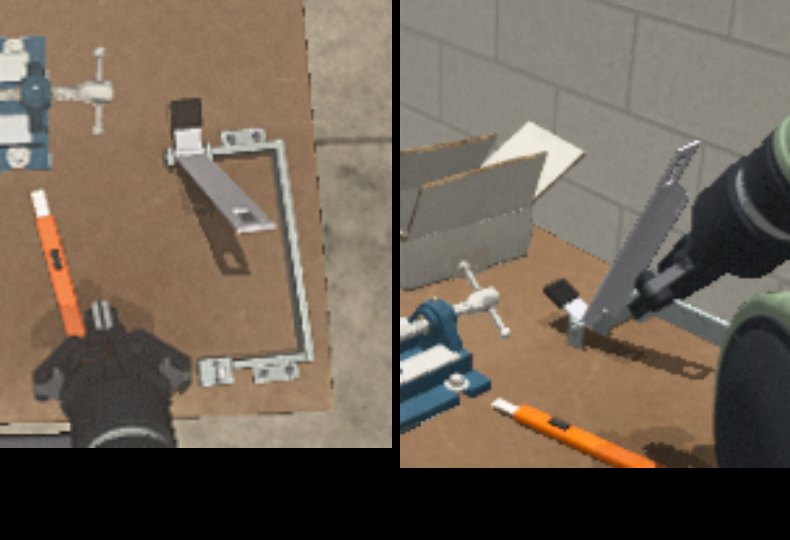

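The bar stands at about 1.15 rad and the finger is clear of it. Next I'll push its underside toward +x.

```bash
python3 -m jog '[{"ax":0,"ay":0,"az":0,"tx":0.01,"ty":-0.035,"tz":0,"fingers":0},{"ax":0,"ay":0,"az":0,"tx":0.02,"ty":-0.07,"tz":-0.01,"fingers":0},{"ax":0,"ay":0,"az":0,"tx":0.035,"ty":-0.105,"tz":-0.02,"fingers":0},{"ax":0,"ay":0,"az":0,"tx":0.06,"ty":-0.105,"tz":-0.02,"fingers":0},{"ax":0,"ay":0,"az":0,"tx":0.075,"ty":-0.105,"tz":-0.02,"fingers":0},{"ax":0,"ay":0,"az":0,"tx":0.09,"ty":-0.105,"tz":-0.02,"fingers":0},{"ax":0,"ay":0,"az":0,"tx":0.105,"ty":-0.105,"tz":-0.02,"fingers":0},{"ax":0,"ay":0,"az":0,"tx":0.118,"ty":-0.105,"tz":-0.02,"fingers":0},{"ax":0,"ay":0,"az":0,"tx":0.118,"ty":-0.105,"tz":-0.02,"fingers":0}]'
python3 - <<'E'
from h import *
a=snap("scene","l3s.png");b=snap("top","l3t.png")
c=cv2.resize(b[140:300,260:400],None,fx=2.8,fy=2.8); d=cv2.resize(a[60:240,250:400],None,fx=2.6,fy=2.6)
o=np.zeros((540,790,3),np.uint8);o[:c.shape[0],:c.shape[1]]=c;o[:d.shape[0],400:400+d.shape[1]]=d;cv2.imwrite("pics/l3.png",o)
E
```

```text
time_s: 4.6
position: [519.0, -138.2, 121.1]
eef_rot: [2.973, 0.114, 0.994]
ft_force: [-0.0, 1.0, 0.4]
grip_width: 0.1
finger_force: 0.0
```

View pics/l3.png

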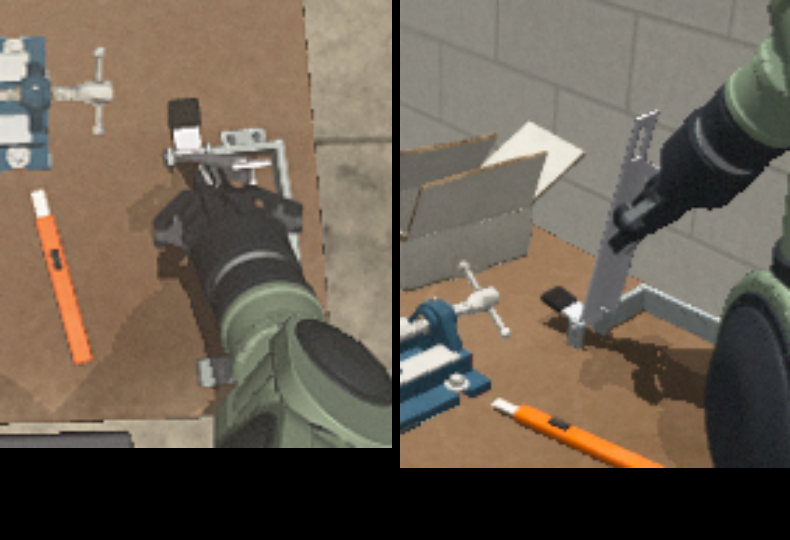

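```bash
python3 -m jog '[{"ax":0,"ay":0,"az":0,"tx":0.01,"ty":0,"tz":0,"fingers":0},{"ax":0,"ay":0,"az":0,"tx":0.018,"ty":0,"tz":0,"fingers":0},{"ax":0,"ay":0,"az":0,"tx":0.018,"ty":0,"tz":0,"fingers":0},{"ax":0,"ay":0,"az":0,"tx":-0.02,"ty":0.01,"tz":0.02,"fingers":0},{"ax":0,"ay":0.1,"az":0,"tx":-0.06,"ty":0.04,"tz":0.04,"fingers":0.02},{"ax":0,"ay":0.25,"az":0,"tx":-0.09,"ty":0.07,"tz":0.05,"fingers":0.04},{"ax":0,"ay":0.4,"az":0,"tx":-0.09,"ty":0.1,"tz":0.05,"fingers":0.05},{"ax":0,"ay":0.55,"az":0,"tx":-0.09,"ty":0.127,"tz":0.03,"fingers":0.05},{"ax":0,"ay":0.7,"az":0,"tx":-0.088,"ty":0.127,"tz":0.0,"fingers":0.05},{"ax":0,"ay":0.7,"az":0,"tx":-0.088,"ty":0.127,"tz":-0.03,"fingers":0.05},{"ax":0,"ay":0.7,"az":0,"tx":-0.088,"ty":0.127,"tz":-0.03,"fingers":0.05}]'
python3 -c "
from h import *
b=snap('top','l4t.png');a=snap('scene','l4s.png')"
```

```text
time_s: 5.8
position: [428.3, -11.1, 87.5]
eef_rot: [-3.117, -0.107, 0.096]
ft_force: [-0.1, -0.3, 0.6]
grip_width: 49.9
finger_force: 0.0
```

```bash
cat >> h.py <<'E'
from scipy.spatial.transform import Rotation as Ro
def turn(deg):
    "rotvec from current pose to tool-down with closing line at deg (mod 180, nearest)"
    o=env.get_obs(); R=Ro.from_rotvec(o["eef_rot"]); y=R.as_matrix()[:,1]; cur=np.degrees(np.arctan2(y[1],y[0]))
    d=(deg-cur+90)%180-90; g=np.radians(cur+d); Y=np.array([np.cos(g),np.sin(g),0]);Z=np.array([0,0,-1.]);X=np.cross(Y,Z)
    rv=(Ro.from_matrix(np.stack([X,Y,Z],1))*R.inv()).as_rotvec(); print("pos",o["position"].round(1),"cur",cur.round(1),"turn",rv.round(3),"J",np.round(o["joints"],2),"t",o["time_s"])
E
python3 - <<'E'
from h import *
turn(103.4)
a=cv2.imread("pics/l4s.png");b=cv2.imread("pics/l4t.png")
c=cv2.resize(b[160:300,250:400],None,fx=2.6,fy=2.6); d=cv2.resize(a[60:250,250:400],None,fx=2.6,fy=2.6)
o=np.zeros((500,790,3),np.uint8);o[:c.shape[0],:c.shape[1]]=c;o[:d.shape[0],400:400+d.shape[1]]=d;cv2.imwrite("pics/l4.png",o)
E
```

```text
pos [428.5 -11.7  90.7] cur -86.2 turn [-0.013 -0.059  0.166] J [-0.2   0.31 -0.63  0.69  0.01  2.87] t 5.9
```

View pics/l4.png

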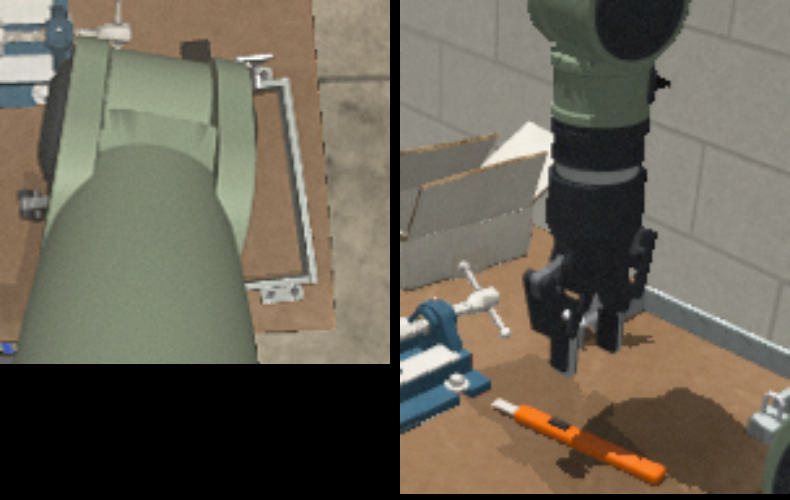

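```bash
python3 -m jog '[{"ax":-0.013,"ay":-0.059,"az":0.1,"tx":0.004,"ty":0.001,"tz":0,"fingers":0.05},{"ax":-0.013,"ay":-0.059,"az":0.166,"tx":0.004,"ty":0.001,"tz":-0.03,"fingers":0.05},{"ax":-0.013,"ay":-0.059,"az":0.166,"tx":0.004,"ty":0.001,"tz":-0.06,"fingers":0.05},{"ax":-0.013,"ay":-0.059,"az":0.166,"tx":0.004,"ty":0.001,"tz":-0.08,"fingers":0.05},{"ax":-0.013,"ay":-0.059,"az":0.166,"tx":0.004,"ty":0.001,"tz":-0.087,"fingers":0.05},{"ax":-0.013,"ay":-0.059,"az":0.166,"tx":0.004,"ty":0.001,"tz":-0.087,"fingers":0.03},{"ax":-0.013,"ay":-0.059,"az":0.166,"tx":0.004,"ty":0.001,"tz":-0.087,"fingers":0.0},{"ax":-0.013,"ay":-0.059,"az":0.166,"tx":0.004,"ty":0.001,"tz":-0.087,"fingers":0.0},{"ax":-0.013,"ay":-0.059,"az":0.166,"tx":0.004,"ty":0.001,"tz":-0.087,"fingers":0.0},{"ax":-0.013,"ay":-0.059,"az":0.166,"tx":0.004,"ty":0.001,"tz":-0.087,"fingers":0.0}]' 30
python3 -c "
from h import *
turn(93.9)"
```

```text
time_s: 6.9
position: [434.4, -11.2, 5.5]
eef_rot: [3.119, 0.366, 0.007]
ft_force: [-1.5, -0.2, 5.8]
grip_width: 18.0
finger_force: 29.5
pos [434.4 -11.2   5.5] cur -76.6 turn [ 0.001  0.004 -0.166] J [-0.2   0.43 -0.76  0.38  0.    2.71] t 6.9
```

```bash
python3 -m jog '[{"ax":0,"ay":0,"az":0,"tx":0.002,"ty":-0.012,"tz":0,"fingers":0},{"ax":0,"ay":0,"az":-0.03,"tx":0.004,"ty":-0.03,"tz":0,"fingers":0},{"ax":0,"ay":0,"az":-0.06,"tx":0.007,"ty":-0.05,"tz":0,"fingers":0},{"ax":0,"ay":0,"az":-0.1,"tx":0.01,"ty":-0.07,"tz":0,"fingers":0},{"ax":0,"ay":0,"az":-0.14,"tx":0.013,"ty":-0.09,"tz":0,"fingers":0},{"ax":0,"ay":0,"az":-0.166,"tx":0.015,"ty":-0.11,"tz":0,"fingers":0},{"ax":0,"ay":0,"az":-0.166,"tx":0.015,"ty":-0.13,"tz":0,"fingers":0},{"ax":0,"ay":0,"az":-0.166,"tx":0.015,"ty":-0.15,"tz":0,"fingers":0},{"ax":0,"ay":0,"az":-0.166,"tx":0.015,"ty":-0.17,"tz":0,"fingers":0},{"ax":0,"ay":0,"az":-0.166,"tx":0.015,"ty":-0.185,"tz":0,"fingers":0},{"ax":0,"ay":0,"az":-0.166,"tx":0.015,"ty":-0.192,"tz":0,"fingers":0},{"ax":0,"ay":0,"az":-0.166,"tx":0.015,"ty":-0.192,"tz":0,"fingers":0}]'
python3 - <<'E'
from h import *
turn(93.9)
a=snap("scene","l5s.png")
d=cv2.resize(a[60:260,250:450],None,fx=2.9,fy=2.9);cv2.imwrite("pics/l5.png",d)
E
```

```text
time_s: 8.1
position: [449.7, -204.3, 5.5]
eef_rot: [3.138, 0.104, 0.008]
ft_force: [1.0, 0.1, 5.6]
grip_width: 17.8
finger_force: 29.9
pos [ 449.7 -204.3    5.5] cur -86.2 turn [0.001 0.005 0.002] J [-0.58  0.5  -0.61  0.45  0.    2.5 ] t 8.1
```

View pics/l5.png

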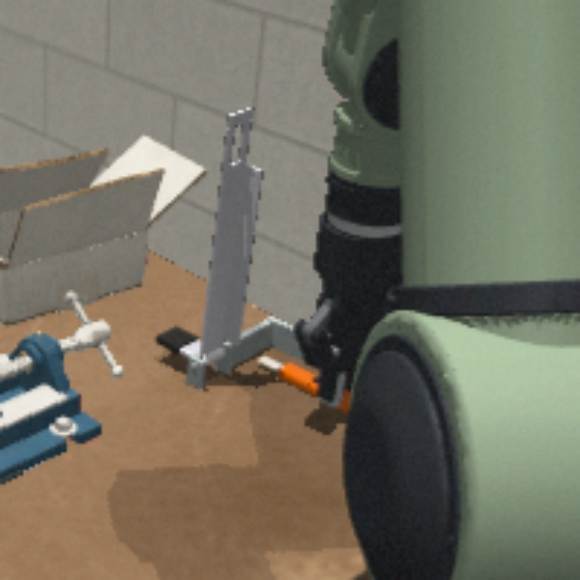

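```bash
python3 -m jog '[{"ax":0,"ay":0,"az":0,"tx":0,"ty":0,"tz":0,"fingers":0.03},{"ax":0,"ay":0,"az":0,"tx":0,"ty":0,"tz":0,"fingers":0.03},{"ax":0,"ay":0,"az":0,"tx":0,"ty":0,"tz":0.02,"fingers":0.03},{"ax":0,"ay":0,"az":0,"tx":0,"ty":0.01,"tz":0.06,"fingers":0.03},{"ax":0,"ay":0,"az":0.14,"tx":0,"ty":0.04,"tz":0.08,"fingers":0.05},{"ax":0,"ay":0,"az":0.28,"tx":-0.003,"ty":0.05,"tz":0.08,"fingers":0.07},{"ax":0,"ay":0,"az":0.42,"tx":-0.003,"ty":0.05,"tz":0.08,"fingers":0.07},{"ax":0,"ay":0,"az":0.56,"tx":-0.003,"ty":0.05,"tz":0.08,"fingers":0.07},{"ax":0,"ay":0,"az":0.7,"tx":-0.003,"ty":0.05,"tz":0.08,"fingers":0.07},{"ax":0,"ay":0,"az":0.84,"tx":-0.003,"ty":0.05,"tz":0.08,"fingers":0.07},{"ax":0,"ay":0,"az":0.98,"tx":-0.003,"ty":0.05,"tz":0.08,"fingers":0.07},{"ax":0,"ay":0,"az":1.12,"tx":-0.003,"ty":0.05,"tz":0.08,"fingers":0.07}]'
python3 -m jog '[{"ax":0,"ay":0,"az":0.14,"tx":0,"ty":0,"tz":-0.01,"fingers":0.07},{"ax":0,"ay":0,"az":0.28,"tx":0,"ty":0,"tz":-0.02,"fingers":0.07},{"ax":0,"ay":0,"az":0.42,"tx":0,"ty":0,"tz":-0.03,"fingers":0.07},{"ax":0,"ay":0,"az":0.45,"tx":0,"ty":0,"tz":-0.06,"fingers":0.07},{"ax":0,"ay":0,"az":0.45,"tx":0,"ty":0,"tz":-0.08,"fingers":0.07},{"ax":0,"ay":0,"az":0.45,"tx":0,"ty":0,"tz":-0.083,"fingers":0.07},{"ax":0,"ay":0,"az":0.45,"tx":0,"ty":0,"tz":-0.083,"fingers":0.07}]'
python3 - <<'E'
from h import *
turn(3.9)
E
```

```text
time_s: 9.35
position: [445.1, -152.6, 83.8]
eef_rot: [-2.597, -1.765, -0.002]
ft_force: [-0.0, -0.1, -0.1]
grip_width: 70.1
finger_force: 0.0
time_s: 10.05
position: [444.7, -152.4, 0.5]
eef_rot: [-2.144, -2.293, -0.001]
ft_force: [0.5, -0.2, 0.1]
grip_width: 70.2
finger_force: 0.0
pos [ 444.7 -152.4    0.5] cur 3.9 turn [-0.002 -0.001  0.001] J [-0.49  0.49 -0.67  0.42  0.    1.02] t 10.05
```

```bash
python3 -m jog '[{"ax":0,"ay":0,"az":0,"tx":0.001,"ty":-0.015,"tz":-0.003,"fingers":0.07},{"ax":0,"ay":0,"az":0,"tx":0.002,"ty":-0.03,"tz":-0.003,"fingers":0.07},{"ax":0,"ay":0,"az":0,"tx":0.002,"ty":-0.036,"tz":-0.003,"fingers":0.07},{"ax":0,"ay":0,"az":0,"tx":0.003,"ty":-0.042,"tz":-0.003,"fingers":0.07},{"ax":0,"ay":0,"az":0,"tx":0.003,"ty":-0.047,"tz":-0.003,"fingers":0.07},{"ax":0,"ay":0,"az":0,"tx":0.003,"ty":-0.051,"tz":-0.003,"fingers":0.07},{"ax":0,"ay":0,"az":0,"tx":0.004,"ty":-0.053,"tz":-0.003,"fingers":0.07},{"ax":0,"ay":0,"az":0,"tx":0.004,"ty":-0.053,"tz":-0.003,"fingers":0.07}]'
python3 -m jog '[{"ax":0,"ay":0,"az":0,"tx":0,"ty":-0.002,"tz":0,"fingers":0.07},{"ax":0,"ay":0,"az":0,"tx":0,"ty":-0.002,"tz":0,"fingers":0.07}]'
```

```text
time_s: 10.85
position: [449.4, -206.0, -2.2]
eef_rot: [-2.145, -2.294, -0.002]
ft_force: [0.7, 0.2, -0.1]
grip_width: 70.0
finger_force: 0.0
time_s: 11.05
position: [449.2, -207.7, -2.3]
eef_rot: [-2.145, -2.294, -0.002]
ft_force: [-0.4, -0.3, 0.3]
grip_width: 70.0
finger_force: 0.0
```

```bash
python3 -m jog '[{"ax":0,"ay":0,"az":0,"tx":0,"ty":-0.002,"tz":0,"fingers":0.07},{"ax":0,"ay":0,"az":0,"tx":0,"ty":-0.002,"tz":0,"fingers":0.07}]'
python3 -m jog '[{"ax":0,"ay":0,"az":0,"tx":0,"ty":-0.002,"tz":0,"fingers":0.07},{"ax":0,"ay":0,"az":0,"tx":0,"ty":-0.002,"tz":0,"fingers":0.07}]'
python3 - <<'E'
from h import *
a=snap("scene","l6s.png");b=snap("top","l6t.png")
c=cv2.resize(b[170:290,290:400],None,fx=3.5,fy=3.5); d=cv2.resize(a[150:250,290:430],None,fx=2.8,fy=2.8)
o=np.zeros((440,790,3),np.uint8);o[:c.shape[0],:c.shape[1]]=c;o[:d.shape[0],395:395+d.shape[1]]=d;cv2.imwrite("pics/l6.png",o)
E
```

```text
time_s: 11.25
position: [449.0, -208.1, -2.4]
eef_rot: [-2.142, -2.294, -0.006]
ft_force: [0.8, 5.2, 2.2]
grip_width: 69.8
finger_force: 2.5
time_s: 11.45
position: [449.0, -208.2, -2.5]
eef_rot: [-2.139, -2.293, -0.011]
ft_force: [0.7, 9.8, 4.7]
grip_width: 69.6
finger_force: 4.8
```

View pics/l6.png

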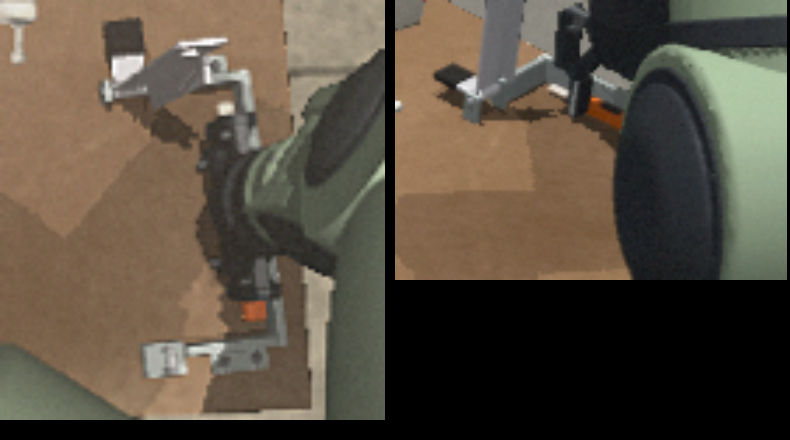

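```bash
python3 -m jog '[{"ax":0,"ay":0,"az":0,"tx":0,"ty":0.02,"tz":0.003,"fingers":0.07},{"ax":0,"ay":0,"az":0,"tx":0,"ty":0.03,"tz":0.04,"fingers":0.07},{"ax":0,"ay":0,"az":-0.1,"tx":0,"ty":0.06,"tz":0.09,"fingers":0.06},{"ax":0,"ay":0,"az":-0.24,"tx":-0.01,"ty":0.1,"tz":0.12,"fingers":0.05},{"ax":0,"ay":0,"az":-0.38,"tx":-0.01,"ty":0.145,"tz":0.12,"fingers":0.05},{"ax":0,"ay":0,"az":-0.5,"tx":-0.01,"ty":0.19,"tz":0.12,"fingers":0.05},{"ax":0,"ay":0,"az":-0.64,"tx":-0.01,"ty":0.235,"tz":0.12,"fingers":0.05},{"ax":0,"ay":0,"az":-0.78,"tx":-0.01,"ty":0.28,"tz":0.12,"fingers":0.05},{"ax":0,"ay":0,"az":-0.9,"tx":-0.005,"ty":0.325,"tz":0.12,"fingers":0.05},{"ax":0,"ay":0,"az":-1.05,"tx":-0.003,"ty":0.37,"tz":0.12,"fingers":0.05},{"ax":0,"ay":0,"az":-1.05,"tx":-0.002,"ty":0.405,"tz":0.1,"fingers":0.05},{"ax":0,"ay":0,"az":-1.05,"tx":-0.002,"ty":0.405,"tz":0.09,"fingers":0.05}]'
python3 - <<'E'
from h import *
turn(124)
b=snap("top","l7t.png"); h=cv2.cvtColor(b,cv2.COLOR_BGR2HSV)
b0=cv2.imread("pics/top0.png"); h0=cv2.cvtColor(b0,cv2.COLOR_BGR2HSV)
m=cv2.inRange(h0,(0,0,120),(180,70,255)); ys,xs=np.nonzero(m[205:268,182:232]); P=np.array([onz("top",(x+182.,y+205.),7)[:2] for x,y in zip(xs,ys)])
P=P[np.linalg.norm(P-[448,193],axis=1)<90]
u=np.array([np.cos(.58),np.sin(.58)]); s=(P-[448,193])@u
print("extent",s.min(),s.max()); Q=P[abs(s)<45]; vx,vy,x0,y0=cv2.fitLine(Q.astype(np.float32),cv2.DIST_L2,0,.01,.01).ravel(); print("shaft ang",np.degrees(np.arctan(vy/vx)),"pt",x0,y0)
for z,px in [(0,(277,202)),(0,(201,202)),(40,(300,175))]: print("vise",onz("top",px,z).round())
m=cv2.inRange(h,(5,130,90),(18,255,255)); m[:, :300]=0; ys,xs=np.nonzero(m); print("n",len(xs))
P=np.array([onz("top",(float(x),float(y)),13)[:2] for x,y in zip(xs,ys)])
if len(P)>20:
    c,sz,_=cv2.minAreaRect(P.astype(np.float32)); vx,vy,x0,y0=cv2.fitLine(P.astype(np.float32),cv2.DIST_L2,0,.01,.01).ravel(); print("cutter",c,sz,np.degrees(np.arctan(vy/vx)))
E
```

```text
time_s: 12.75
position: [447.7, 197.3, 87.6]
eef_rot: [-3.003, -0.918, -0.006]
ft_force: [0.1, -0.5, -0.3]
grip_width: 49.9
finger_force: 0.0
pos [447.7 197.3  87.6] cur -56.0 turn [-0.002  0.004  0.   ] J [ 0.26  0.37 -0.55  0.65  0.    2.81] t 12.75
extent -84.97319791752153 84.12060956987239
shaft ang 34.85096 pt 448.03146 193.25308
vise [537.  -5.   0.]
vise [544. 211.   0.]
vise [605. -69.  40.]
n 366
cutter (437.6566467285156, -229.46315002441406) (147.93687438964844, 20.309131622314453) 4.1000223
```

```bash
python3 -m jog '[{"ax":0,"ay":0,"az":0,"tx":0,"ty":-0.004,"tz":-0.04,"fingers":0.05},{"ax":0,"ay":0,"az":0,"tx":0,"ty":-0.004,"tz":-0.07,"fingers":0.05},{"ax":0,"ay":0,"az":0,"tx":0,"ty":-0.004,"tz":-0.084,"fingers":0.05},{"ax":0,"ay":0,"az":0,"tx":0,"ty":-0.004,"tz":-0.085,"fingers":0.03},{"ax":0,"ay":0,"az":0,"tx":0,"ty":-0.004,"tz":-0.085,"fingers":0},{"ax":0,"ay":0,"az":0,"tx":0,"ty":-0.004,"tz":-0.085,"fingers":0},{"ax":0,"ay":0,"az":0,"tx":0,"ty":-0.004,"tz":-0.085,"fingers":0},{"ax":0,"ay":0,"az":0,"tx":0,"ty":-0.004,"tz":-0.085,"fingers":0}]' 40
python3 -c "
from h import *
turn(94)"
```

```text
time_s: 13.6
position: [447.9, 189.2, 3.6]
eef_rot: [-3.007, -0.91, -0.005]
ft_force: [-0.3, 0.2, -0.3]
grip_width: 27.4
finger_force: 41.4
pos [447.9 189.2   3.6] cur -56.3 turn [-0.     0.003 -0.518] J [ 0.25  0.5  -0.63  0.44  0.    2.8 ] t 13.6
```

```bash
python3 -m jog '[{"ax":0,"ay":0,"az":0,"tx":-0.008,"ty":-0.01,"tz":0,"fingers":0},{"ax":0,"ay":0,"az":0,"tx":-0.018,"ty":-0.03,"tz":0,"fingers":0},{"ax":0,"ay":0,"az":0,"tx":-0.025,"ty":-0.055,"tz":0,"fingers":0},{"ax":0,"ay":0,"az":0,"tx":-0.03,"ty":-0.08,"tz":0,"fingers":0},{"ax":0,"ay":0,"az":-0.06,"tx":-0.03,"ty":-0.105,"tz":0,"fingers":0},{"ax":0,"ay":0,"az":-0.12,"tx":-0.03,"ty":-0.13,"tz":0,"fingers":0},{"ax":0,"ay":0,"az":-0.18,"tx":-0.03,"ty":-0.155,"tz":0,"fingers":0},{"ax":0,"ay":0,"az":-0.24,"tx":-0.03,"ty":-0.18,"tz":0,"fingers":0},{"ax":0,"ay":0,"az":-0.3,"tx":-0.03,"ty":-0.205,"tz":0,"fingers":0},{"ax":0,"ay":0,"az":-0.36,"tx":-0.03,"ty":-0.23,"tz":0,"fingers":0},{"ax":0,"ay":0,"az":-0.42,"tx":-0.025,"ty":-0.25,"tz":0,"fingers":0},{"ax":0,"ay":0,"az":-0.42,"tx":-0.025,"ty":-0.25,"tz":0,"fingers":0}]'
python3 - <<'E'
from h import *
turn(94)
for n in("top","scene"):
    b=snap(n,"l8%s.png"%n)
    h=cv2.cvtColor(b,cv2.COLOR_BGR2HSV); m=cv2.inRange(h,(0,0,120),(180,70,255))
    o=env.get_obs()["position"]
    for s in(76,-76):
        a=np.radians(34.5-24.06); X=[o[0]+s*np.cos(a),o[1]+s*np.sin(a),8]; p=proj(n,X); x,y=p.astype(int); w=m[y-10:y+11,x-10:x+11]; ys,xs=np.nonzero(w); print(n,s,p.round(),len(xs), onz(n,(xs.mean()+x-10,ys.mean()+y-10),8).round() if len(xs) else "", np.round(X))
E
```

```text
time_s: 14.8
position: [422.9, -63.2, 3.2]
eef_rot: [3.129, 0.257, 0.005]
ft_force: [-0.0, -0.4, -1.3]
grip_width: 27.5
finger_force: 41.4
pos [422.9 -63.2   3.2] cur -80.6 turn [ 0.001  0.003 -0.094] J [-0.32  0.42 -0.78  0.36 -0.    2.66] t 14.8
top 76 [293. 216.] 76 [495. -51.   8.] [497. -48.   8.]
top -76 [305. 269.] 7 [351. -72.   8.] [347. -76.   8.]
scene 76 [309. 209.] 126 [490. -50.   8.] [496. -47.   8.]
scene -76 [364. 235.] 32 [351. -64.   8.] [347. -75.   8.]
```

```bash
python3 -m jog '[{"ax":0,"ay":0,"az":-0.05,"tx":0.012,"ty":-0.015,"tz":0,"fingers":0},{"ax":0,"ay":0,"az":-0.094,"tx":0.025,"ty":-0.03,"tz":0,"fingers":0},{"ax":0,"ay":0,"az":-0.094,"tx":0.025,"ty":-0.045,"tz":0,"fingers":0},{"ax":0,"ay":0,"az":-0.094,"tx":0.025,"ty":-0.065,"tz":0,"fingers":0},{"ax":0,"ay":0,"az":-0.094,"tx":0.025,"ty":-0.085,"tz":0,"fingers":0},{"ax":0,"ay":0,"az":-0.094,"tx":0.025,"ty":-0.1,"tz":0,"fingers":0},{"ax":0,"ay":0,"az":-0.094,"tx":0.025,"ty":-0.112,"tz":0,"fingers":0},{"ax":0,"ay":0,"az":-0.094,"tx":0.025,"ty":-0.12,"tz":0,"fingers":0},{"ax":0,"ay":0,"az":-0.094,"tx":0.025,"ty":-0.12,"tz":0,"fingers":0}]'
python3 -m jog '[{"ax":0,"ay":0,"az":0,"tx":0,"ty":0,"tz":0,"fingers":0.036},{"ax":0,"ay":0,"az":0,"tx":0,"ty":0,"tz":0,"fingers":0.036},{"ax":0,"ay":0,"az":0,"tx":0,"ty":0,"tz":0.03,"fingers":0.036},{"ax":0,"ay":0,"az":0,"tx":0,"ty":0.02,"tz":0.07,"fingers":0.036},{"ax":0,"ay":0,"az":0.14,"tx":0,"ty":0.04,"tz":0.08,"fingers":0.05},{"ax":0,"ay":0,"az":0.28,"tx":-0.003,"ty":0.06,"tz":0.08,"fingers":0.07},{"ax":0,"ay":0,"az":0.42,"tx":-0.003,"ty":0.06,"tz":0.08,"fingers":0.07},{"ax":0,"ay":0,"az":0.56,"tx":-0.003,"ty":0.06,"tz":0.08,"fingers":0.07},{"ax":0,"ay":0,"az":0.7,"tx":-0.003,"ty":0.06,"tz":0.08,"fingers":0.07},{"ax":0,"ay":0,"az":0.84,"tx":-0.003,"ty":0.06,"tz":0.08,"fingers":0.07},{"ax":0,"ay":0,"az":0.98,"tx":-0.003,"ty":0.06,"tz":0.08,"fingers":0.07},{"ax":0,"ay":0,"az":1.12,"tx":-0.003,"ty":0.06,"tz":0.08,"fingers":0.07}]'
python3 - <<'E'
from h import *
turn(4)
b=snap("top","l9t.png"); snap("scene","l9s.png")
E
```

```text
time_s: 15.8
position: [447.4, -181.3, 2.8]
eef_rot: [3.139, 0.115, 0.003]
ft_force: [0.0, 0.1, -0.8]
grip_width: 27.5
finger_force: 41.4
time_s: 17.0
position: [444.1, -120.1, 82.8]
eef_rot: [-2.591, -1.774, -0.002]
ft_force: [-0.2, -0.1, -0.0]
grip_width: 70.6
finger_force: 0.0
pos [ 444.1 -120.1   82.8] cur -21.2 turn [-0.002  0.     0.44 ] J [-0.43  0.33 -0.62  0.62  0.    1.51] t 17.0
```

```bash
python3 -m jog '[{"ax":0,"ay":0,"az":0.14,"tx":0.002,"ty":-0.01,"tz":-0.01,"fingers":0.07},{"ax":0,"ay":0,"az":0.28,"tx":0.003,"ty":-0.015,"tz":-0.02,"fingers":0.07},{"ax":0,"ay":0,"az":0.44,"tx":0.003,"ty":-0.015,"tz":-0.05,"fingers":0.07},{"ax":0,"ay":0,"az":0.44,"tx":0.003,"ty":-0.015,"tz":-0.07,"fingers":0.07},{"ax":0,"ay":0,"az":0.44,"tx":0.003,"ty":-0.015,"tz":-0.083,"fingers":0.07},{"ax":0,"ay":0,"az":0.44,"tx":0.003,"ty":-0.015,"tz":-0.086,"fingers":0.07},{"ax":0,"ay":0,"az":0.44,"tx":0.003,"ty":-0.015,"tz":-0.086,"fingers":0.07}]'
python3 -m jog '[{"ax":0,"ay":0,"az":0,"tx":0,"ty":0,"tz":-0.002,"fingers":0.07},{"ax":0,"ay":0,"az":0,"tx":0,"ty":0,"tz":-0.003,"fingers":0.07},{"ax":0,"ay":0,"az":0,"tx":0,"ty":0,"tz":-0.003,"fingers":0.07}]'
python3 -c "
from h import *
turn(4)"
```

```text
time_s: 17.8
position: [446.9, -135.4, -3.4]
eef_rot: [-2.15, -2.288, -0.001]
ft_force: [-0.4, -0.4, 0.0]
grip_width: 70.0
finger_force: 0.0
time_s: 18.1
position: [447.7, -135.9, -5.8]
eef_rot: [-2.15, -2.29, -0.002]
ft_force: [0.6, -0.4, 0.6]
grip_width: 70.0
finger_force: 0.0
pos [ 447.7 -135.9   -5.8] cur 3.6 turn [-0.001  0.001  0.007] J [-0.45  0.49 -0.68  0.4   0.    1.05] t 18.1
```

```bash
python3 -m jog '[{"ax":0,"ay":0,"az":0.007,"tx":0.001,"ty":-0.01,"tz":0,"fingers":0.07},{"ax":0,"ay":0,"az":0.007,"tx":0.001,"ty":-0.018,"tz":0,"fingers":0.07},{"ax":0,"ay":0,"az":0.007,"tx":0.001,"ty":-0.024,"tz":0,"fingers":0.07},{"ax":0,"ay":0,"az":0.007,"tx":0.002,"ty":-0.03,"tz":0,"fingers":0.07},{"ax":0,"ay":0,"az":0.007,"tx":0.002,"ty":-0.034,"tz":0,"fingers":0.07},{"ax":0,"ay":0,"az":0.007,"tx":0.002,"ty":-0.037,"tz":0,"fingers":0.07},{"ax":0,"ay":0,"az":0.007,"tx":0.002,"ty":-0.037,"tz":0,"fingers":0.07}]'
python3 -m jog '[{"ax":0,"ay":0,"az":0,"tx":0,"ty":-0.002,"tz":0,"fingers":0.07},{"ax":0,"ay":0,"az":0,"tx":0,"ty":-0.003,"tz":0,"fingers":0.07},{"ax":0,"ay":0,"az":0,"tx":0,"ty":-0.003,"tz":0,"fingers":0.07}]'
python3 -m jog '[{"ax":0,"ay":0,"az":0,"tx":0,"ty":-0.002,"tz":0,"fingers":0.07},{"ax":0,"ay":0,"az":0,"tx":0,"ty":-0.003,"tz":0,"fingers":0.07},{"ax":0,"ay":0,"az":0,"tx":0,"ty":-0.003,"tz":0,"fingers":0.07}]'
```

```text
time_s: 18.8
position: [449.3, -173.3, -6.2]
eef_rot: [-2.142, -2.297, -0.001]
ft_force: [-0.4, 0.6, 0.7]
grip_width: 70.1
finger_force: 0.0
time_s: 19.1
position: [449.2, -175.8, -6.3]
eef_rot: [-2.141, -2.297, -0.001]
ft_force: [-0.8, -1.0, -0.6]
grip_width: 69.7
finger_force: 0.0
time_s: 19.4
position: [448.7, -176.8, -6.3]
eef_rot: [-2.138, -2.296, -0.006]
ft_force: [-1.9, 6.3, 3.5]
grip_width: 69.8
finger_force: 3.2
```

```bash
python3 -m jog '[{"ax":0,"ay":0,"az":0,"tx":0,"ty":0.015,"tz":0.004,"fingers":0.07},{"ax":0,"ay":0,"az":0,"tx":0,"ty":0.04,"tz":0.02,"fingers":0.06},{"ax":0,"ay":0,"az":0,"tx":0,"ty":0.07,"tz":0.06,"fingers":0.03},{"ax":0,"ay":0,"az":0,"tx":0,"ty":0.1,"tz":0.1,"fingers":0},{"ax":0,"ay":0,"az":0,"tx":0,"ty":0.12,"tz":0.14,"fingers":0},{"ax":0,"ay":0,"az":0,"tx":0,"ty":0.135,"tz":0.18,"fingers":0},{"ax":0,"ay":0,"az":0,"tx":0,"ty":0.135,"tz":0.217,"fingers":0},{"ax":0,"ay":0,"az":0,"tx":0.04,"ty":0.135,"tz":0.217,"fingers":0},{"ax":0,"ay":0,"az":0,"tx":0.08,"ty":0.135,"tz":0.217,"fingers":0},{"ax":0,"ay":0,"az":0,"tx":0.12,"ty":0.135,"tz":0.217,"fingers":0},{"ax":0,"ay":0,"az":0,"tx":0.155,"ty":0.135,"tz":0.217,"fingers":0},{"ax":0,"ay":0,"az":0,"tx":0.155,"ty":0.135,"tz":0.217,"fingers":0}]'
python3 - <<'E'
from h import *
turn(4)
b=snap("top","l10t.png"); a=snap("scene","l10s.png")
c=cv2.resize(b[170:290,280:400],None,fx=3.3,fy=3.3); d=cv2.resize(a[70:250,270:430],None,fx=2.4,fy=2.4)
o=np.zeros((440,790,3),np.uint8);o[:c.shape[0],:c.shape[1]]=c;o[:d.shape[0],400:400+d.shape[1]]=d;cv2.imwrite("pics/l10.png",o)
h=cv2.cvtColor(b,cv2.COLOR_BGR2HSV)
ex=np.array([.9976,.0698]);ey=np.array([-.0698,.9976]);O=np.array([449.5,-201.5])
def bay(m,z):
    ys,xs=np.nonzero(m);P=np.array([onz("top",(float(x),float(y)),z)[:2] for x,y in zip(xs,ys)])-O; return np.stack([P@ex,P@ey],1)
B=bay(cv2.inRange(h,(5,130,90),(18,255,255))[:,:]*(np.arange(512)>300).astype(np.uint8),13); print("cutter",B.min(0).round(),B.max(0).round(),len(B))
W=bay(cv2.inRange(h,(0,0,110),(180,75,255))*(np.arange(512)>300).astype(np.uint8),8); W=W[(abs(W[:,0])<97)&(W[:,1]>-19)&(W[:,1]<30)]
print("wrench",W.min(0).round(),W.max(0).round(),len(W)); Q=W[abs(W[:,0])<45]
print("shaft slope deg",np.degrees(np.polyfit(Q[:,0],Q[:,1],1)[0]),"y",Q.mean(0)) if len(Q)>10 else 0
E
```

```text
time_s: 20.6
position: [607.8, -43.5, 210.1]
eef_rot: [2.14, 2.298, 0.003]
ft_force: [-0.1, 0.4, -0.2]
grip_width: 0.1
finger_force: 0.0
pos [607.8 -43.5 210.1] cur 4.1 turn [-0.001  0.002 -0.001] J [-0.19  0.45 -0.06  1.06  0.    1.31] t 20.6Traceback (most recent call last):
  File "<stdin>", line 10, in <module>
  File "<stdin>", line 9, in bay
ValueError: operands could not be broadcast together with shapes (0,) (2,)
```

```bash
cat > chk.py <<'E'
from h import *
def chk(tag):
    b=snap("top",tag+"t.png"); snap("scene",tag+"s.png"); h=cv2.cvtColor(b,cv2.COLOR_BGR2HSV); k=(np.arange(512)>300).astype(np.uint8)
    ex=np.array([.9976,.0698]);ey=np.array([-.0698,.9976]);O=np.array([449.5,-201.5])
    def bay(m,z):
        ys,xs=np.nonzero(m*k);P=np.array([onz("top",(float(x),float(y)),z)[:2] for x,y in zip(xs,ys)]).reshape(-1,2)-O; return np.stack([P@ex,P@ey],1)
    B=bay(cv2.inRange(h,(5,130,90),(18,255,255)),13)
    if len(B): print("cutter",B.min(0).round(),B.max(0).round(),len(B))
    W=bay(cv2.inRange(h,(0,0,110),(180,75,255)),8); W=W[(abs(W[:,0])<96)&(W[:,1]>-19)&(W[:,1]<27)]
    for lo in range(-96,96,16):
        q=W[(W[:,0]>=lo)&(W[:,0]<lo+16)]
        if len(q): print(lo,len(q),q[:,1].min().round(),q[:,1].max().round(),q[:,1].mean().round(1))
E
python3 -m jog '[{"ax":0,"ay":0,"az":0,"tx":-0.04,"ty":0.03,"tz":0.02,"fingers":0},{"ax":0,"ay":0,"az":0,"tx":-0.08,"ty":0.06,"tz":0.03,"fingers":0},{"ax":0,"ay":0,"az":0,"tx":-0.1,"ty":0.1,"tz":0.03,"fingers":0},{"ax":0,"ay":0,"az":0,"tx":-0.1,"ty":0.14,"tz":0.03,"fingers":0},{"ax":0,"ay":0,"az":0,"tx":-0.1,"ty":0.18,"tz":0.03,"fingers":0},{"ax":0,"ay":0,"az":0,"tx":-0.1,"ty":0.2,"tz":0.03,"fingers":0},{"ax":0,"ay":0,"az":0,"tx":-0.1,"ty":0.2,"tz":0.03,"fingers":0}]'
python3 -c "
from chk import *
chk('m1')"
```

```text
time_s: 21.4
position: [502.4, 158.3, 241.2]
eef_rot: [-2.137, -2.301, -0.002]
ft_force: [-0.7, 0.3, -0.2]
grip_width: -0.0
finger_force: 0.0
cutter [-88. -37.] [ 60. -17.] 360Traceback (most recent call last):
  File "<string>", line 3, in <module>
    chk('m1')
    ~~~^^^^^^
  File "chk.py", line 9, in chk
    W=bay(cv2.inRange(h,(0,0,110),(180,75,255)),8); W=W[(abs(W[:,0])<96)&(W[:,1]>-19)&(W[:,1]<27)]
  File "chk.py", line 6, in bay
    ys,xs=np.nonzero(m*k);P=np.array([onz("top",(float(x),float(y)),z)[:2] for x,y in zip(xs,ys)]).reshape(-1,2)-O; return np.stack([P@ex,P@ey],1)
                                      ~~~^^^^^^^^^^^^^^^^^^^^^^^^^^^^^
  File "h.py", line 10, in onz
    o,d=ray(n,p); return o+d*(z-o[2])/d[2]
        ~~~^^^^^
  File "h.py", line 6, in ray
    K,k1,R,t=cam(n); d=np.array([(p[0]-K[0,2])/K[0,0],(p[1]-K[1,2])/K[1,1]]); u=d.copy()
             ~~~^^^
  File "h.py", line 4, in cam
    c=optics.camera_info(n); R,_=cv2.Rodrigues(np.array(c["rvec"],float)); return np.array(c["mtx"],float),float(c["k1"]),R,np.array(c["tvec"],float).ravel()
ValueError: time passes only in moves, steps and waits
```

```bash
sed -i 's/^def cam(n):/import functools\n@functools.lru_cache(None)\ndef cam(n):/' h.py; sed -i 's/b=snap("top",tag+"t.png"); snap("scene",tag+"s.png")/b=cv2.imread("pics\/"+tag+"t.png")/' chk.py
python3 -c "
from chk import *
chk('m1')"
```

```text
cutter [-88. -37.] [ 60. -17.] 360
-80 41 -16.0 11.0 -2.4
-64 44 -16.0 9.0 -2.8
-48 29 -9.0 5.0 -2.2
-32 27 -9.0 5.0 -1.8
-16 29 -9.0 5.0 -1.8
0 27 -9.0 4.0 -2.6
16 28 -9.0 5.0 -2.0
32 29 -8.0 5.0 -1.6
48 43 -16.0 10.0 -3.3
64 45 -18.0 12.0 -3.3
80 15 -16.0 20.0 -4.9
```

Both tools lie side by side along the fence, straight and the right way round. Next I'll close the hasp from its far side.

```bash
python3 -m jog '[{"ax":0,"ay":0,"az":0,"tx":0,"ty":-0.04,"tz":0,"fingers":0},{"ax":0,"ay":0,"az":0,"tx":0,"ty":-0.08,"tz":0,"fingers":0},{"ax":0,"ay":0,"az":0,"tx":0.02,"ty":-0.12,"tz":0,"fingers":0},{"ax":0,"ay":0,"az":0,"tx":0.05,"ty":-0.15,"tz":-0.01,"fingers":0},{"ax":0,"ay":0,"az":0,"tx":0.08,"ty":-0.18,"tz":-0.02,"fingers":0},{"ax":0,"ay":0,"az":0,"tx":0.11,"ty":-0.2,"tz":-0.03,"fingers":0},{"ax":0,"ay":0,"az":0,"tx":0.11,"ty":-0.22,"tz":-0.032,"fingers":0},{"ax":0,"ay":0,"az":0,"tx":0.11,"ty":-0.25,"tz":-0.032,"fingers":0},{"ax":0,"ay":0,"az":0,"tx":0.11,"ty":-0.28,"tz":-0.032,"fingers":0},{"ax":0,"ay":0,"az":0,"tx":0.11,"ty":-0.302,"tz":-0.032,"fingers":0},{"ax":0,"ay":0,"az":0,"tx":0.11,"ty":-0.302,"tz":-0.032,"fingers":0}]'
```

```text
time_s: 22.6
position: [613.0, -150.2, 208.7]
eef_rot: [-2.149, -2.291, 0.0]
ft_force: [-0.9, 1.2, 0.0]
grip_width: 0.2
finger_force: 0.0
```

```bash
python3 -m jog '[{"ax":0,"ay":0,"az":0,"tx":-0.02,"ty":0.002,"tz":0,"fingers":0},{"ax":0,"ay":0,"az":0,"tx":-0.035,"ty":0.002,"tz":0,"fingers":0},{"ax":0,"ay":0,"az":0,"tx":-0.05,"ty":0.002,"tz":0,"fingers":0},{"ax":0,"ay":0,"az":0,"tx":-0.064,"ty":0.001,"tz":-0.001,"fingers":0},{"ax":0,"ay":0,"az":0,"tx":-0.078,"ty":0,"tz":-0.002,"fingers":0},{"ax":0,"ay":0,"az":0,"tx":-0.096,"ty":0,"tz":-0.006,"fingers":0},{"ax":0,"ay":0,"az":0,"tx":-0.114,"ty":-0.001,"tz":-0.012,"fingers":0},{"ax":0,"ay":0,"az":0,"tx":-0.131,"ty":-0.002,"tz":-0.019,"fingers":0},{"ax":0,"ay":0,"az":0,"tx":-0.147,"ty":-0.003,"tz":-0.028,"fingers":0},{"ax":0,"ay":0,"az":0,"tx":-0.162,"ty":-0.004,"tz":-0.039,"fingers":0},{"ax":0,"ay":0,"az":0,"tx":-0.176,"ty":-0.005,"tz":-0.051,"fingers":0},{"ax":0,"ay":0,"az":0,"tx":-0.176,"ty":-0.005,"tz":-0.051,"fingers":0}]'
```

```text
time_s: 23.8
position: [435.1, -150.0, 156.7]
eef_rot: [-2.141, -2.293, -0.0]
ft_force: [0.1, 0.9, 0.6]
grip_width: 0.3
finger_force: 0.0
```

```bash
python3 -m jog '[{"ax":0,"ay":0,"az":0,"tx":-0.005,"ty":-0.001,"tz":-0.018,"fingers":0},{"ax":0,"ay":0,"az":0,"tx":-0.01,"ty":-0.002,"tz":-0.035,"fingers":0},{"ax":0,"ay":0,"az":0,"tx":-0.012,"ty":-0.003,"tz":-0.053,"fingers":0},{"ax":0,"ay":0,"az":0,"tx":-0.013,"ty":-0.003,"tz":-0.071,"fingers":0},{"ax":0,"ay":0,"az":0,"tx":-0.015,"ty":-0.003,"tz":-0.086,"fingers":0}]'
python3 -m jog '[{"ax":0,"ay":0,"az":0,"tx":-0.002,"ty":-0.001,"tz":-0.015,"fingers":0},{"ax":0,"ay":0,"az":0,"tx":-0.003,"ty":-0.001,"tz":-0.025,"fingers":0},{"ax":0,"ay":0,"az":0,"tx":-0.004,"ty":-0.001,"tz":-0.035,"fingers":0},{"ax":0,"ay":0,"az":0,"tx":-0.004,"ty":-0.001,"tz":-0.041,"fingers":0},{"ax":0,"ay":0,"az":0,"tx":-0.004,"ty":-0.001,"tz":-0.045,"fingers":0},{"ax":0,"ay":0,"az":0,"tx":-0.004,"ty":-0.001,"tz":-0.045,"fingers":0}]'
```

```text
time_s: 24.3
position: [423.8, -154.1, 71.7]
eef_rot: [-2.143, -2.297, -0.002]
ft_force: [-0.3, -0.3, 1.5]
grip_width: -0.2
finger_force: 0.6
time_s: 24.9
position: [419.3, -154.7, 26.5]
eef_rot: [-2.141, -2.297, -0.002]
ft_force: [-0.4, 0.5, 0.7]
grip_width: 0.3
finger_force: 0.0
```

```bash
python3 -m jog '[{"ax":0,"ay":0,"az":0,"tx":-0.005,"ty":0,"tz":-0.001,"fingers":0},{"ax":0,"ay":0,"az":0,"tx":-0.01,"ty":0,"tz":-0.002,"fingers":0},{"ax":0,"ay":0,"az":0,"tx":-0.01,"ty":0,"tz":-0.003,"fingers":0}]'
python3 -m jog '[{"ax":0,"ay":0,"az":0,"tx":0,"ty":0,"tz":-0.002,"fingers":0},{"ax":0,"ay":0,"az":0,"tx":0,"ty":0,"tz":-0.002,"fingers":0}]'
```

```text
time_s: 25.2
position: [411.7, -155.6, 25.6]
eef_rot: [2.139, 2.295, 0.007]
ft_force: [0.3, 2.7, 23.8]
grip_width: 0.1
finger_force: 11.8
time_s: 25.4
position: [411.8, -155.6, 25.4]
eef_rot: [2.139, 2.295, 0.007]
ft_force: [-4.1, 5.1, 37.2]
grip_width: -0.2
finger_force: 18.5
```

```bash
python3 -m jog '[{"ax":0,"ay":0,"az":0,"tx":0,"ty":0,"tz":0.01,"fingers":0},{"ax":0,"ay":0,"az":0,"tx":0,"ty":0,"tz":0.05,"fingers":0},{"ax":0,"ay":0,"az":0,"tx":0,"ty":0,"tz":0.1,"fingers":0},{"ax":0,"ay":0,"az":0,"tx":0,"ty":0.03,"tz":0.15,"fingers":0},{"ax":0,"ay":0,"az":0,"tx":0,"ty":0.08,"tz":0.18,"fingers":0},{"ax":0,"ay":0,"az":0,"tx":0,"ty":0.12,"tz":0.18,"fingers":0},{"ax":0,"ay":0,"az":0,"tx":0,"ty":0.16,"tz":0.18,"fingers":0},{"ax":0,"ay":0,"az":0,"tx":0,"ty":0.2,"tz":0.18,"fingers":0},{"ax":0,"ay":0,"az":0,"tx":0,"ty":0.25,"tz":0.18,"fingers":0},{"ax":0,"ay":0,"az":0,"tx":0,"ty":0.3,"tz":0.18,"fingers":0},{"ax":0,"ay":0,"az":0,"tx":0,"ty":0.33,"tz":0.18,"fingers":0},{"ax":0,"ay":0,"az":0,"tx":0,"ty":0.33,"tz":0.18,"fingers":0}]'
python3 - <<'E'
from h import *
b=snap("top","n1t.png"); a=snap("scene","n1s.png")
c=cv2.resize(b[175:290,305:385],None,fx=4.8,fy=4.8); d=cv2.resize(a[140:240,290:430],None,fx=2.9,fy=2.9)
o=np.zeros((555,795,3),np.uint8);o[:c.shape[0],:c.shape[1]]=c;o[:d.shape[0],387:387+d.shape[1]]=d;cv2.imwrite("pics/n1.png",o[:,:795])
from chk import chk; chk("n1")
E
```

```text
time_s: 26.6
position: [408.6, 178.1, 201.9]
eef_rot: [-2.135, -2.303, -0.003]
ft_force: [-0.5, -0.2, -0.9]
grip_width: -0.2
finger_force: 0.0
cutter [-88. -37.] [ 60. -17.] 352
-96 1 -16.0 -16.0 -16.2
-80 41 -16.0 11.0 -2.4
-64 44 -16.0 9.0 -2.8
-48 32 -17.0 5.0 -3.2
-32 28 -9.0 5.0 -1.5
-16 30 -9.0 5.0 -2.1
0 30 -15.0 5.0 -3.0
16 28 -9.0 5.0 -2.0
32 29 -8.0 5.0 -1.6
48 45 -16.0 10.0 -2.7
64 50 -18.0 15.0 -1.5
80 14 -16.0 10.0 -6.7
```

View pics/n1.png

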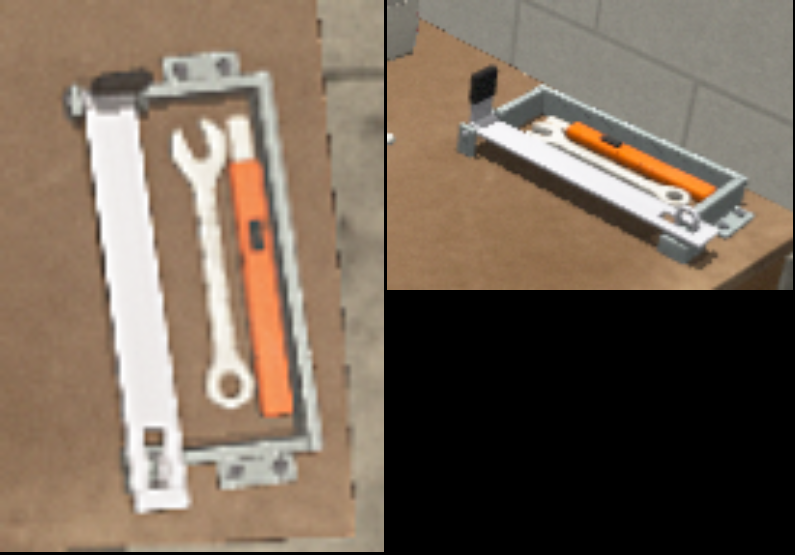

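The final picture shows the bar down with the staple through its slot at about (685,215). Both tools lie flat along the fence, jaw and blade toward the hinge end.

```bash
python3 -c "
from bench import env
print(env.close_job())"
```

```text
the job is handed in; nothing more can be done
None
```

The wrench and cutter are in the bay, flat and straight along the back fence with jaw and blade toward the hinge, the hasp is fully shut over the staple, and the job was handed in after about 27 s on the robot's clock.

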